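# Lock the sprung bar over a sample tube

## Task

Lock the sample tube into its cradle: draw the slide bolt back, swing the sprung bar down against its spring until you feel it stop on the keeper's ledge, without forcing it further, and while holding it there push the bolt fully home into the keeper so that the bar stays down by itself when you let go. The bolt's paddle is the handle for both; leave the tube lying in its saddles and the other things where they are.

Things in the scene. Friction and masses are not known exactly. Their poses are not given: they have to be found in the camera images.
- cradle: Grey cradle fixed on the worktop: base plate 220 x 220 x 12 mm, two black saddles holding a tube, hinge cheeks on its far side, a flat post at its left front. Origin on the worktop below the tube's middle; x from the front edge to the hinge, y along the tube (left as seen from the front), z up. Hinge axis: parallel to y at x = 75, z = 75 mm. Bolt line with the bar down: x = -85 mm.
- hinge_axis (a point): Middle of the spring bar's hinge axis, 75 mm above the worktop; the axis is parallel to the cradle's y. Axes as the cradle's.
- post_foot (a point): Foot (worktop level) of the 146 mm high post with the aluminium keeper: a ledge (cradle y 19 to 61 mm) on which the bar's cross-plate stops, and beside it a mouth (y 60 to 82) 19 mm high, open to -y, its mid-height 20 mm above the ledge. The keeper is clamped at another height each day, ledge 70 to 90 mm, top 111 to 132 mm above the worktop: to be felt. The ledge bears 40 N.
- bar_end (a point): Middle (in thickness too) of the cross-plate at the free end of the flat steel spring bar, 160 mm from the hinge axis; plate 34 mm deep (x), 10 mm thick (z), 106 mm wide: y = -60 to +46 mm from this point. Axes: the cradle's, turned about y with the bar (x along the bar to the hinge, z square to its top).
- bar (a joint): Angle (rad) of the bar: 0 = level, pointing to the cradle's front, over the tube; positive = raised. A torsion spring holds it at its upper stop, 0.95, and throws it up again when let go unlatched; at the paddle it takes about 4 N near the top, 8 N at the bottom. Going down it meets the ledge, a hard stop, at 0.00 to 0.13; there, or up to 2 mm higher, bolt and mouth line up. Latched: 0.00 to 0.16.
- slide_bolt (a joint): Travel (m) of the stiff slide bolt on the bar, parallel to the cradle's y: 0 = drawn fully back, 0.032 = fully home (end stop, towards +y and the keeper). Stays where it is left; takes about 4 to 6 N. The nose reaches the keeper's mouth at 0.010 and fills it at 0.032; drawn back less than to 0.008, it strikes the keeper from above and the bar cannot come down.
- bolt_nose (a point): Tip of the bolt's round nose, its +y end. The bolt is a steel rod, 14 mm thick, in two guides on top of the cross-plate; its centre line is 15 mm above the plate's mid-thickness. Axes as bar_end's.
- paddle (a point): Centre of the bolt's handle, the one grip for bar and bolt: flat dark steel paddle 90 wide (y) x 46 high x 10 mm thick, rigid with the bolt, 42 mm from its centre line, 20 mm to -y of the bar's middle with the bolt back. In bar_end's axes it stands along (-0.559, 0, 0.829), faces along +/-(0.829, 0, 0.559): leans 34 deg to the front with the bar level, 20 deg to the hinge with it up.
- sample_tube: White thin-wall sample tube lying in the saddles under the bar, 200 mm long, 41 mm thick, its axis along the cradle's y. Origin at the middle of its underside, 20 mm above the worktop.
- weight_100g: Bystander: smaller brass calibration weight with a knob, 24 mm across, 30 mm high, on the base plate beside the hinge; origin at the middle of its underside.
- weight_200g: Bystander: brass calibration weight with a knob, 29 mm across, 38 mm high, on the base plate on the hinge's other side; origin at the middle of its underside.
- hex_key: Bystander: bent hex key with a grip sleeve, 108 x 37 x 9 mm, on the worktop in front of the cradle; origin at the middle of its underside.
- stopwatch: Bystander: round stopwatch, 74 x 61 x 17 mm; origin at the middle of its underside.
- beech_block: Bystander: wooden block, 105 x 48 x 24 mm; origin at the middle of its underside.

How it is judged:
By the outcome, as a careful person would: the job done as asked, in the order asked, and still so for the second after the job is handed in, with the robot touching nothing.
It also fails if it takes over 56 s, if anything falls off the work surface, if the arm or the gripper's body presses on something with over 40 N, if the wrist force passes 120 N, or if a joint passes its speed limit or range.

## Robot

A 6-joint arm with a two-finger parallel gripper is mounted at the origin on a cart in front of the work surface, level with it; the furniture and walls round the work are solid. World frame = base frame: x ahead of the robot, y to its left, z up, the work surface at z = 0. Lengths are in m, angles in rad, forces in N, time in s.
With the tool pointing down it reaches from about 0.3 to 0.875 m from the base axis. Payload 6.4 kg.
Tool frame: the origin (TCP) lies midway between the tips of the shut fingers; the grasp point (between the pads) lies 19 mm behind it (ctrl.hold_point_z is the distance from the TCP to the grasp point, in m); z points along the fingers, y is the line along which they close (so a half turn about z gives the same grasp; the last joint's range is limited). The gripper opens to 85 mm and grips with 20 to 120 N. Pads are 22 mm wide; open, the fingers measure 114 mm over their backs; the gripper's body (76 mm by 85 mm) begins 54 mm behind the grasp point. The pads swing forward as they close: fully open they stand 13 mm farther back than shut.
Start: joints at [1.025, 0.181, 1.607, -0, 1.354, -0.206], TCP at [0.192, 0.542, 0.195] pointing down, gripper open.
Joint ranges: [-2.99, 2.99], [-0.89, 2.07], [0.3, 2.58], [-1.14, 4.28], [0, 2.63], [-3.12, 3.12]. Speed limits (rad/s): [2.57, 2.57, 3.01, 3.14, 3.14, 3.14].

## Interface

Orientations are given as a unit quaternion [w, x, y, z].
In Python, from bench import ctrl gives the robot as it stands.
- The arm moves only by the tool carry_out, never from a script. Its argument "plan" is text: rows parted by semicolons, each of 6 numbers parted by spaces: the shift along the tool's x, y, z as a fraction of full scale, then the turn, a rotation vector about the tool's x, y, z as a fraction of full scale. A call has exactly 8 rows; each row shifts and turns the commanded pose from where the row before left it, along the tool's axes as they then stand; what a row does not reach is not made up. Full scale, the value 1, is 40 mm for a shift and 0.1 rad for a turn. A row lasts 1/12 s, in which the tool goes at most 41.7 mm and 7.16 degrees, less where a joint would pass 70% of its speed; a pose out of reach is approached as far as the arm can. A call with a number of a shift or a turn outside -1 to 1 is refused whole. A call with a gripper value outside its range is refused whole. "claw" is the gripper's target within -1 to 1 (shut at 1, half-way at 0, fully open at -1), set as the call begins (left out, the last holds). The fingers move at their own pace and stop on an object; the grip force is fixed at half the most. Time passes only in rows, so rows that do not move let the fingers close, or fill a call up. It gives the time, the measured TCP pose, the force, the opening and the grip force at its end, in the units of the state.
- ctrl.get_obs(): the state, without advancing time (a new reading comes with each control period).
- ctrl.camera(name): name is "side" or "top" or "wrist"; returns a dict with "pixels" (480x640x3 uint8, red, green, blue), "mtx" (3x3 intrinsics, pixels), "k1" (the pictures are not rectified: a ray, as slopes to the right and down, at radius r is drawn at 1 + k1 r^2 times it, then the intrinsics apply), "R" (3x3) and "t" (3): a world point X has camera coordinates R X + t. Camera axes: x right, y down, z forward; pixel columns grow to the right and rows downward; lengths in m; the calibration is good to about 2 mm. A picture is of the moment at which its call begins. There is no depth.
- ctrl.hand_in(): hands the job in; it is judged then, once.
The state is a dict: "time_s": time; "q": joint angles; "dq": joint speeds; "joint_efforts": joint torques, N m; "eef_pos": TCP position; "eef_rot": TCP orientation; "wrist_force": force on the tool from outside, world axes, zero at the start; "torque": the same for the moment, N m; "opening": opening from 0.0 (shut) to 1.0 (fully open); "grasp_force": force on a finger pad.
Only numpy, scipy, OpenCV 4.12 (cv2) and the standard library are available. Lean on these libraries where they do the work, as an engineer would, in place of code of your own. Each camera call takes 0.05 s, during which the arm holds its last target. There are 200 camera calls.

## Working session

There is one attempt and no reset: what is moved stays moved. The work goes in short steps, Python scripts to look and compute and a tool call to move; the robot and the scene stay as the last step left them, time stands still between calls to the robot, and variables do not carry over. Pictures are saved under pics/ and viewed, at most 10 in all, crops included, and the job is handed in when it is done.

Besides the shell and the picture viewer there is one more tool, called after "Call:" as a command line: name --argument value ..., lists and objects as JSON in quotes. carry_out: Moves the arm, as the interface text tells. Shift numbers are shares of 40 mm and turn numbers shares of 0.1 rad, none past 1 either way. Its arguments: {"type":"object","properties":{"plan":{"type":"string"},"claw":{"type":"number"}},"required":["plan"]}

```bash
mkdir -p pics; ls; cat > h.py <<'E'
import numpy as np, cv2, json
from bench import ctrl
from scipy.spatial.transform import Rotation as Rn
def snap(n,f):
    c=ctrl.camera(n); cv2.imwrite(f,c["pixels"][...,::-1])
    np.savez(f.replace('.png','.npz'),**{k:c[k] for k in("mtx","k1","R","t")})
def load(f): return np.load(f.replace('.png','.npz'))
def ray(c,uv):
    m=c["mtx"];d=np.array([(uv[0]-m[0,2])/m[0,0],(uv[1]-m[1,2])/m[1,1]]);s=d.copy()
    for _ in range(30): s=d/(1+float(c["k1"])*(s@s))
    v=c["R"].T@np.array([s[0],s[1],1.]);return -c["R"].T@c["t"],v/np.linalg.norm(v)
def atz(c,uv,z):
    o,v=ray(c,uv);return o+v*(z-o[2])/v[2]
def tri(rs):
    A=0;b=0
    for o,v in rs:
        P=np.eye(3)-np.outer(v,v);A=A+P;b=b+P@o
    return np.linalg.solve(A,b)
def proj(c,X):
    p=c["R"]@X+c["t"];s=p[:2]/p[2];s=s*(1+float(c["k1"])*(s@s))
    return np.round(c["mtx"][:2,:2]@s+c["mtx"][:2,2],1)
def rot(o): q=o["eef_rot"];return Rn.from_quat([q[1],q[2],q[3],q[0]])
E
python3 - <<'E'
from h import *
snap("top","pics/top.png");snap("side","pics/side.png")
o=ctrl.get_obs();print(o, ctrl.hold_point_z)
print(rot(o).as_matrix().round(3))
for n in("top","side"):
    c=load(f"pics/{n}.png");print(-c["R"].T@c["t"])
E
```

```text
pics
{'time_s': 0.1, 'q': array([ 1.02470947e+00,  1.81496075e-01,  1.60789996e+00,  1.64389676e-05,
        1.35378453e+00, -2.06310434e-01]), 'dq': array([ 0.00044723, -0.00169817, -0.00160674,  0.00172001, -0.00088149,
       -0.00082625]), 'joint_efforts': array([ 2.23050929e-04, -4.45873153e+01, -3.52235305e+01, -2.53003218e-04,
        4.03403930e-03,  2.76323178e-06]), 'eef_pos': array([0.19132827, 0.54165659, 0.19406168]), 'eef_rot': array([-2.99155317e-04,  1.69073869e-01,  9.85603062e-01, -7.35488794e-04]), 'wrist_force': array([ 0.92359535, -0.06921328, -0.63678735]), 'torque': array([-0.0036708 , -0.01613718, -0.04690533]), 'grasp_force': 0.0, 'opening': 0.9984835057970215} 0.0187
[[-0.943  0.333 -0.001]
 [ 0.333  0.943 -0.001]
 [ 0.    -0.002 -1.   ]]
[ 0.41466609 -0.14022625  1.48955142]
[ 0.08198694 -0.80294996  0.63957579]
```

View pics/top.png

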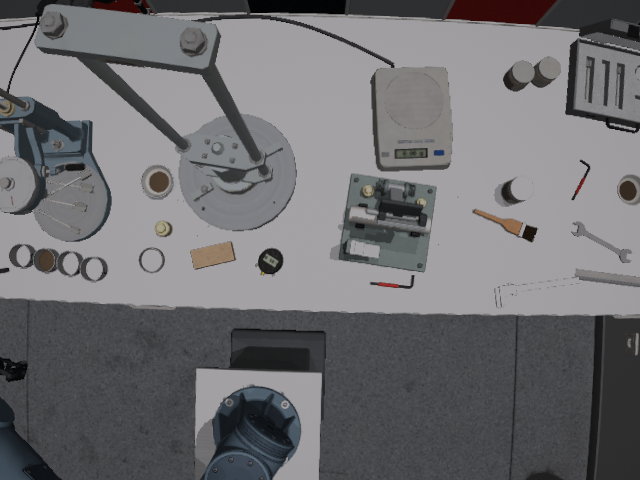

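View pics/side.png

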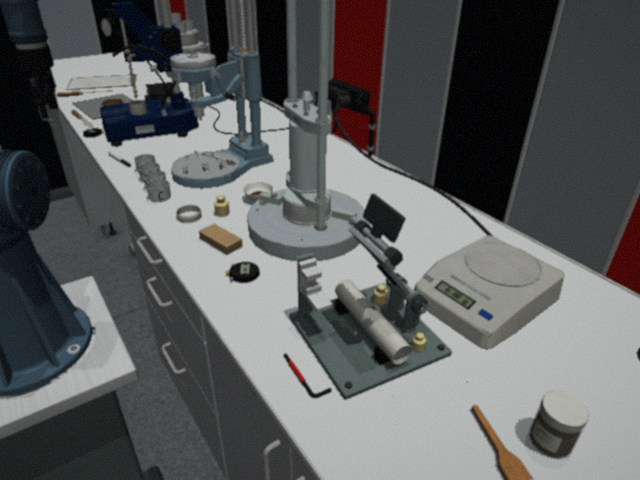

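Top: the cradle base spans about (340–436, 173–270), the bar is raised and the post is at the left front (~365,250). Side: the paddle is at (385,218), the keeper post at (308,280). I'll enlarge both.

```bash
python3 - <<'E'
import cv2
a=cv2.imread("pics/top.png")[160:280,330:450];a=cv2.resize(a,(600,600),interpolation=cv2.INTER_CUBIC)
b=cv2.imread("pics/side.png")[185:405,275:465];b=cv2.resize(b,None,fx=4,fy=4,interpolation=cv2.INTER_CUBIC)
b=b[:600]
cv2.imwrite("pics/ct.png",a);cv2.imwrite("pics/cs.png",b)
E
```

```text
(no output)
```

View pics/ct.png

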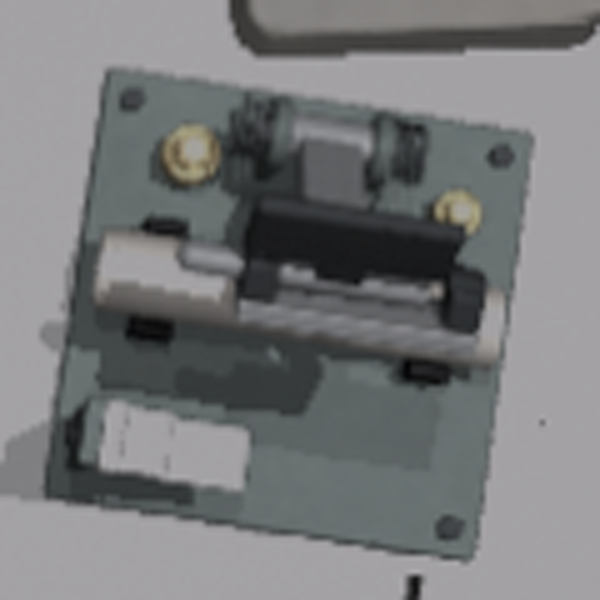

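View pics/cs.png

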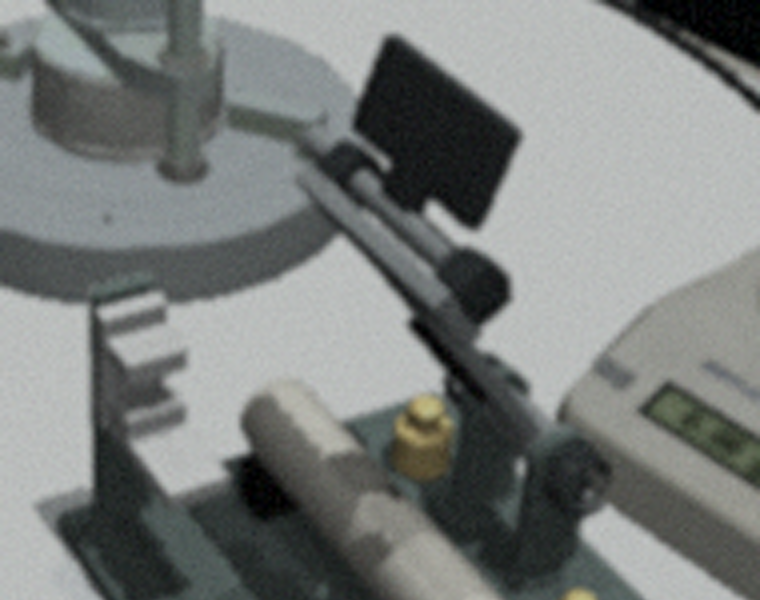

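```bash
cat >> h.py <<'E'
def bolt(phi,s=0,h=42):  # cradle-frame paddle centre
    c,sn=np.cos(phi),np.sin(phi)
    ex=np.array([c,0,-sn]);ez=np.array([sn,0,c])   # bar axes, tip at -ex
    p=np.array([75,0,75])-160*ex+ez*15+h*(-0.559*ex+0.829*ez)+np.array([0,-20+s,0])
    return p, -0.559*ex+0.829*ez, 0.829*ex+0.559*ez
E
python3 - <<'E'
from h import *
t=load("pics/top.png");s=load("pics/side.png")
T=lambda u,v:(330+u/5-.4,160+v/5-.4); S=lambda u,v:(275+u/4-.375,185+v/4-.375)
P=[atz(t,T(*p),.012) for p in[(107,70),(532,132),(470,558),(48,495)]]
for p in P: print(p.round(4))
print([round(np.linalg.norm(P[i]-P[i-1]),4) for i in range(4)])
ctr=np.mean(P,0); ex=(P[0]+P[1]-P[2]-P[3]);ex[2]=0;ex/=np.linalg.norm(ex)
ey=(P[0]+P[3]-P[1]-P[2]);ey[2]=0;ey/=np.linalg.norm(ey)
yaw=np.arctan2(ex[1],ex[0]);yaw2=np.arctan2(-ey[0],ey[1]);print("ctr",ctr,yaw,yaw2)
tu=[atz(t,T(*p),.0405) for p in[(98,270),(500,333)]];print("tube",tu,np.mean(tu,0))
yaw=(yaw+yaw2)/2;R=Rn.from_euler('z',yaw).as_matrix();O=ctr*[1,1,0]
np.savez("cr.npz",O=O,R=R)
f=lambda X:O+R@(np.array(X)/1000)
# paddle corners predicted vs crops
p,up,n=bolt(.95)
print("paddle ctr",f(p))
y=np.array([0,1,0])
for nm,c in(("t",t),("s",s)):
  for a,b in((45,23),(-45,23),(-45,-23),(45,-23)):
    u=proj(c,f(p+a*y+b*up)); print(nm,(a,b), ((u-[330,160]+.4)*5 if nm=="t" else (u-[275,185]+.375)*4).round(0))
  for X in([75,0,75],[-95,40,146]): 
    u=proj(c,f(X));print(nm,X,((u-[330,160]+.4)*5 if nm=="t" else (u-[275,185]+.375)*4).round(0))
E
```

```text
[ 0.6502 -0.2205  0.012 ]
[ 0.6252 -0.4373  0.012 ]
[ 0.409  -0.4086  0.012 ]
[ 0.4353 -0.1959  0.012 ]
[np.float64(0.2162), np.float64(0.2182), np.float64(0.218), np.float64(0.2143)]
ctr [ 0.52993448 -0.31560633  0.012     ] -0.12290880181210659 -0.11888983601992356
tube [array([ 0.54611789, -0.21673476,  0.0405    ]), array([ 0.52045733, -0.41658334,  0.0405    ])] [ 0.53328761 -0.31665905  0.0405    ]
paddle ctr [ 0.53625485 -0.33652126  0.25322214]
t (45, 23) [313. 217.]
t (-45, 23) [526. 249.]
t (-45, -23) [500. 295.]
t (45, -23) [294. 264.]
t [75, 0, 75] [328. 150.]
t [-95, 40, 146] [210. 484.]
s (45, 23) [411.  54.]
s (-45, 23) [546. 159.]
s (-45, -23) [498. 267.]
s (45, -23) [370. 155.]
s [75, 0, 75] [512. 436.]
s [-95, 40, 146] [144. 365.]
```

```bash
python3 - <<'E'
from h import *
t=load("pics/top.png");s=load("pics/side.png");d=np.load("cr.npz");O,R=d["O"],d["R"]
T=lambda u,v:(330+u/5-.4,160+v/5-.4); S=lambda u,v:(275+u/4-.375,185+v/4-.375)
p,up,n=bolt(.95);y=np.array([0,1,0])
for nm,a,b,(u1,u2) in(("TL",45,23,((256,197),(392,34))),("TR",-45,23,((469,232),(522,134))),("BRr",-45,-23,((455,258),(474,229)))):
    X=tri([ray(t,T(*u1)),ray(s,S(*u2))]);print(nm,X,"cradle",(R.T@(X-O)*1000).round(1),"model s=0",(p+a*y+b*up).round(1), proj(t,X)-T(*u1),proj(s,X)-S(*u2))
# hinge end right: cheek
for nm,z,u in (("postfoot",0,None),):
    pass
E
```

```text
TL [ 0.5580287  -0.26998976  0.27137473] cradle [ 22.4  48.7 271.4] model s=0 [ 16.8  25.  274.8] [ 0.2 -0.3] [-0.425  0.075]
TR [ 0.54637507 -0.35977278  0.27157844] cradle [ 21.6 -41.9 271.6] model s=0 [ 16.8 -65.  274.8] [ 0.4 -0.5] [-0.825  0.075]
BRr [ 0.53549676 -0.35784762  0.23209875] cradle [ 10.6 -41.3 232.1] model s=0 [  0.8 -65.  231.7] [-1.   1.2] [ 2.275 -0.275]
```

The bolt is out about 23 mm and the bar is up, with the cradle yaw about −0.12. I'll traverse first, along a straight line with the tool orientation fixed.

Call:
carry_out --plan "-0.5 -0.7 -0.2 0 0 0;-0.5 -0.7 -0.2 0 0 0;-0.5 -0.7 -0.2 0 0 0;-0.5 -0.7 -0.2 0 0 0;-0.5 -0.7 -0.2 0 0 0;-0.5 -0.7 -0.2 0 0 0;-0.5 -0.7 -0.2 0 0 0;-0.5 -0.7 -0.2 0 0 0" --claw -1

```text
time_s: 0.77
eef_pos: [0.2675, 0.276, 0.2589]
eef_rot: [-0.0, 0.169, 0.986, -0.0]
wrist_force: [0.7, 0.1, 0.5]
opening: 1.0
grasp_force: 0.0
```

Call:
carry_out --plan "-0.5 -0.7 -0.2 0 0 0;-0.5 -0.7 -0.2 0 0 0;-0.5 -0.7 -0.2 0 0 0;-0.5 -0.7 -0.2 0 0 0;-0.5 -0.7 -0.2 0 0 0;-0.5 -0.7 -0.2 0 0 0;-0.5 -0.7 -0.2 0 0 0;-0.5 -0.7 -0.2 0 0 0"

```text
time_s: 1.43
eef_pos: [0.3439, 0.0114, 0.3232]
eef_rot: [0.0, 0.169, 0.986, 0.0]
wrist_force: [0.7, -0.4, -0.4]
opening: 1.002
grasp_force: 0.0
```

Call:
carry_out --plan "-0.5 -0.7 -0.2 0 0 0;-0.5 -0.7 -0.2 0 0 0;-0.5 -0.7 -0.2 0 0 0;-0.5 -0.7 -0.2 0 0 0;-0.5 -0.7 -0.2 0 0 0;-0.5 -0.7 -0.2 0 0 0;-0.5 -0.7 -0.2 0 0 0;-0.5 -0.7 -0.2 0 0 0"

```text
time_s: 2.1
eef_pos: [0.4202, -0.2531, 0.3868]
eef_rot: [-0.0, 0.169, 0.986, 0.0]
wrist_force: [-0.0, -0.2, 0.6]
opening: 1.002
grasp_force: 0.0
```

Call:
carry_out --plan "0 0 0 0 0 0.85;0 0 0 0 0 0.85;0 0 0 0 0 0.85;0 0 0 0 0 0.85;0 0 0 0 0 0.85;0 0 0 0 0 0.85;0 0 0 0 0 0.85;0 0 0 0 0 0.85"

```text
time_s: 2.77
eef_pos: [0.42, -0.2513, 0.3864]
eef_rot: [-0.0, 0.49, 0.872, 0.0]
wrist_force: [0.7, -0.4, -0.0]
opening: 0.997
grasp_force: 0.0
```

Call:
carry_out --plan "0 0 0 0 0 0.84;0 0 0 0 0 0.84;0 0 0 0 0 0.84;0 0 0 0 0 0.84;0 0 0 0 0 0.84;0 0 0 0 0 0.84;0 0 0 0 0 0.84;0 0 0 0 0 0.84"

```text
time_s: 3.43
eef_pos: [0.4201, -0.2513, 0.3864]
eef_rot: [-0.0, 0.75, 0.661, -0.0]
wrist_force: [0.4, -0.3, 0.3]
opening: 0.998
grasp_force: 0.0
```

```bash
cat >> h.py <<'E'
from scipy.linalg import logm,expm
def goal(phi,s,h=45,yo=-10,back=0,O=None,R=None):
    """TCP pose gripping paddle at h from bolt line, y offset yo; back = mm retreat along the tool"""
    d=np.load("cr.npz");O=d["O"];R=d["R"]
    p,up,n=bolt(phi,s,h); p=p+[0,yo,0]-up*(18.7-back)
    M=np.eye(4);M[:3,:3]=R@np.c_[[0,1,0],n,-up];M[:3,3]=O+R@(p/1000);return M
def cur():
    o=ctrl.get_obs();M=np.eye(4);M[:3,:3]=rot(o).as_matrix();M[:3,3]=o["eef_pos"];return M
def plan(A,B,N):
    """constant row (fractions) taking A to B in N rows"""
    S=expm(np.real(logm(np.linalg.inv(A)@B))/N)
    r=np.r_[S[:3,3]/.04,Rn.from_matrix(S[:3,:3]).as_rotvec()/.1];return r.round(3)
E
python3 - <<'E'
from h import *
d=np.load("cr.npz");O,R=d["O"],d["R"]
O=O+R@[.0035,0,0]; np.savez("cr.npz",O=O,R=R)
snap("wrist","pics/w0.png")
A=cur();print(A.round(3),ctrl.get_obs()["q"].round(2))
G=goal(.95,23.5,back=100);print(G.round(3));print(plan(A,G,8))
c=load("pics/w0.png")
p,up,n=bolt(.95,23.5)
for a,b in((45,23),(-45,23),(-45,-23),(45,-23)): print(a,b,proj(c,O+R@((p+np.array([0,a,0])+b*up)/1000)))
E
```

```text
[[ 0.13   0.992 -0.001  0.42 ]
 [ 0.992 -0.13   0.001 -0.251]
 [ 0.001 -0.001 -1.     0.386]
 [ 0.     0.     0.     1.   ]] [-0.78 -0.11  1.53 -0.    1.72 -0.65]
[[ 0.121  0.93  -0.347  0.571]
 [ 0.993 -0.113  0.042 -0.327]
 [ 0.    -0.349 -0.937  0.332]
 [ 0.     0.     0.     1.   ]]
[-0.176  0.519  0.091  0.445 -0.003 -0.011]
45 23 [515.  224.5]
-45 23 [500.6 337.6]
-45 -23 [463.  313.7]
45 -23 [472.7 211.8]
```

View pics/w0.png

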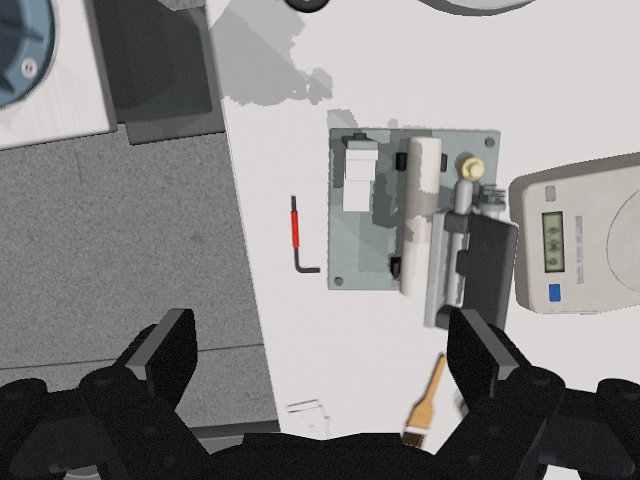

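The wrist view shows the paddle's top corners at (517,222) and (500,335). That matches the prediction to about 2 px, so I'll go to the pre-grasp above it.

Call:
carry_out --plan "-0.18 0.52 0.09 0.45 0 -0.01;-0.18 0.52 0.09 0.45 0 -0.01;-0.18 0.52 0.09 0.45 0 -0.01;-0.18 0.52 0.09 0.45 0 -0.01;-0.18 0.52 0.09 0.45 0 -0.01;-0.18 0.52 0.09 0.45 0 -0.01;-0.18 0.52 0.09 0.45 0 -0.01;-0.18 0.52 0.09 0.45 0 -0.01"

```text
time_s: 4.15
eef_pos: [0.5722, -0.3275, 0.3318]
eef_rot: [-0.135, 0.733, 0.656, -0.119]
wrist_force: [0.2, -0.9, 0.5]
opening: 1.002
grasp_force: 0.0
```

```bash
python3 - <<'E'
from h import *
d=np.load("cr.npz");O,R=d["O"],d["R"]
snap("wrist","pics/w1.png")
A=cur();print(A.round(3),ctrl.get_obs()["q"].round(2))
G=goal(.95,23.5);print((np.linalg.inv(A)@G).round(4))
c=load("pics/w1.png")
p,up,n=bolt(.95,23.5)
for a,b in((45,23),(-45,23),(-45,-23),(45,-23)): print(a,b,[proj(c,O+R@((p+np.array([0,a,0])+b*up+k*n)/1000)) for k in(-5,5)])
E
```

```text
[[ 0.11   0.926 -0.362  0.574]
 [ 0.994 -0.099  0.048 -0.328]
 [ 0.008 -0.365 -0.931  0.322]
 [ 0.     0.     0.     1.   ]] [-0.61  0.62  0.83 -0.19  2.03 -0.55]
[[ 9.999e-01 -1.300e-02 -3.900e-03  3.000e-04]
 [ 1.300e-02  9.996e-01  1.730e-02 -5.400e-03]
 [ 3.600e-03 -1.740e-02  9.997e-01  9.170e-02]
 [ 0.000e+00  0.000e+00  0.000e+00  1.000e+00]]
45 23 [array([313.4, 146.2]), array([331.4, 146.4])]
-45 23 [array([312.7, 296.3]), array([329.1, 296.5])]
-45 -23 [array([314.4, 270.6]), array([328.4, 270.7])]
45 -23 [array([315.1, 141.8]), array([330.3, 142. ])]
```

View pics/w1.png

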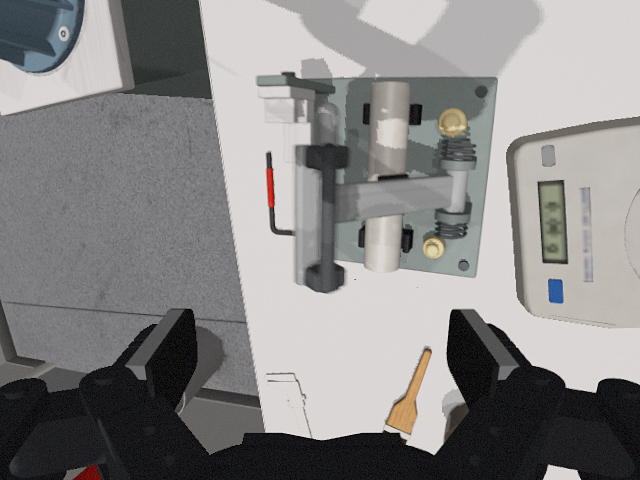

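The paddle shows edge-on at columns 321–335, rows 145–290, close to the prediction. I'll let it settle and measure again.

Call:
carry_out --plan "0 0 0 0 0 0;0 0 0 0 0 0;0 0 0 0 0 0;0 0 0 0 0 0;0 0 0 0 0 0;0 0 0 0 0 0;0 0 0 0 0 0;0 0 0 0 0 0"

```text
time_s: 4.87
eef_pos: [0.5711, -0.3272, 0.3336]
eef_rot: [-0.133, 0.734, 0.655, -0.119]
wrist_force: [-1.0, -0.1, -0.0]
opening: 0.999
grasp_force: 0.0
```

```bash
python3 - <<'E'
from h import *
d=np.load("cr.npz");O,R=d["O"],d["R"]
snap("wrist","pics/w2.png")
A=cur();print(A.round(3),ctrl.get_obs()["q"].round(2))
G=goal(.95,23.5);print((np.linalg.inv(A)@G).round(4))
c=load("pics/w2.png")
p,up,n=bolt(.95,23.5)
for a,b in((45,23),(-45,23),(-45,-23),(45,-23)): print(a,b,[proj(c,O+R@((p+np.array([0,a,0])+b*up+k*n)/1000)) for k in(-5,5)])
im=cv2.imread("pics/w2.png")[110:320,230:420];cv2.imwrite("pics/w2c.png",cv2.resize(im,None,fx=2.8,fy=2.8,interpolation=cv2.INTER_CUBIC))
E
```

```text
[[ 0.113  0.93  -0.349  0.571]
 [ 0.994 -0.105  0.041 -0.327]
 [ 0.001 -0.352 -0.936  0.333]
 [ 0.     0.     0.     1.   ]] [-0.61  0.59  0.84 -0.19  2.03 -0.55]
[[ 1.000e+00 -7.500e-03  1.700e-03  2.000e-04]
 [ 7.500e-03  9.998e-01  2.500e-03  1.000e-04]
 [-1.700e-03 -2.500e-03  9.999e-01  1.012e-01]
 [ 0.000e+00  0.000e+00  0.000e+00  1.000e+00]]
45 23 [array([315.8, 146.3]), array([333.7, 146.4])]
-45 23 [array([315.3, 295.7]), array([331.6, 295.8])]
-45 -23 [array([316.4, 270.1]), array([330.3, 270.2])]
45 -23 [array([316.9, 141.9]), array([332., 142.])]
```

View pics/w2c.png

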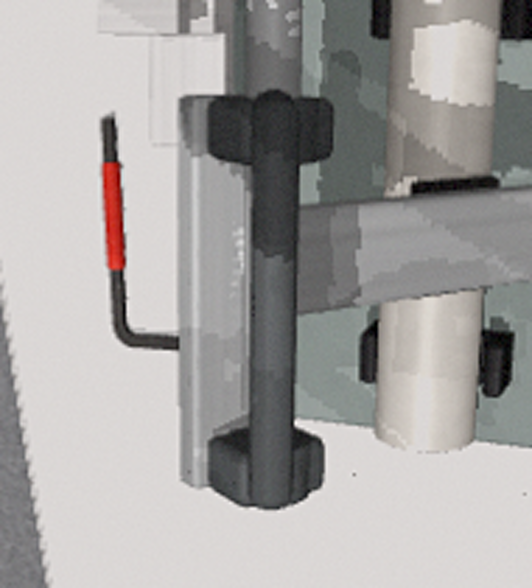

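Call:
carry_out --plan "0 0 0.22 0 0 0.01;0 0 0.22 0 0 0.01;0.01 0.01 0.22 0 0 0.01;0.01 0.01 0.22 0 0 0.01;0.01 0.01 0.22 0 0 0.01;0.01 0.01 0.22 0 0 0.01;0.01 0.01 0.18 0 0 0.01;0.01 0.01 0.14 0 0 0"

```text
time_s: 5.58
eef_pos: [0.5504, -0.3222, 0.2693]
eef_rot: [-0.134, 0.736, 0.653, -0.119]
wrist_force: [0.1, 0.6, -0.9]
opening: 1.003
grasp_force: 0.0
```

Call:
carry_out --plan "0 0 0.14 0 0 0;0 0 0.14 0 0 0;0 0 0.14 0 0 0;0 0 0.14 0 0 0;0 0 0.14 0 0 0;0 0 0.1 0 0 0;0 0 0.05 0 0 0;0 0 0 0 0 0"

```text
time_s: 6.25
eef_pos: [0.5387, -0.3209, 0.238]
eef_rot: [-0.134, 0.736, 0.653, -0.119]
wrist_force: [-0.0, 0.3, -0.1]
opening: 0.998
grasp_force: 0.0
```

Call:
carry_out --plan "0 0 0 0 0 0;0 0 0 0 0 0;0 0 0 0 0 0;0 0 0 0 0 0;0 0 0 0 0 0;0 0 0 0 0 0;0 0 0 0 0 0;0 0 0 0 0 0" --claw 1

```text
time_s: 6.92
eef_pos: [0.539, -0.321, 0.2386]
eef_rot: [-0.134, 0.736, 0.653, -0.119]
wrist_force: [0.2, 0.8, 0.3]
opening: -0.003
grasp_force: 0.0
```

```bash
python3 - <<'E'
from h import *
snap("wrist","pics/w3.png");snap("side","pics/s3.png")
o=ctrl.get_obs();print(o["opening"],o["grasp_force"],o["time_s"],o["wrist_force"])
w=cv2.resize(cv2.imread("pics/w3.png")[100:480,130:510],(400,400))
s=cv2.resize(cv2.imread("pics/s3.png")[150:350,280:480],(400,400),interpolation=cv2.INTER_CUBIC)
cv2.imwrite("pics/m3.png",np.hstack([w,s]))
c=load("pics/s3.png");print(proj(c,o["eef_pos"]),proj(c,np.array(o["eef_pos"])-rot(o).as_matrix()[:,2]*.0187))
E
```

```text
0.00482702710006441 0.0 7.0167 [-0.08436496 -0.06488527  0.11688283]
[381.9 227. ] [386.3 216.6]
```

View pics/m3.png

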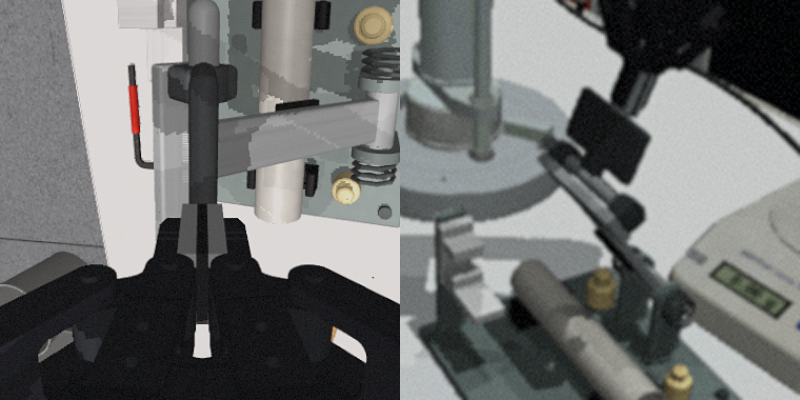

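```bash
python3 - <<'E'
from h import *
d=np.load("cr.npz");O,R=d["O"],d["R"]
c=load("pics/w3.png");A=cur()
print("cam in tool",(A[:3,:3].T@(-c["R"].T@c["t"]-A[:3,3])).round(4)); print((c["R"]@A[:3,:3]).round(3))
f=lambda uv:(np.array(uv)-[130,100])/.95
for k in(0,-.0187,-.04): 
  for x in (0,.011,-.011): print("tcp",k,x,f(proj(c,A[:3,3]+A[:3,2]*k+x*A[:3,0])).round())
p,up,n=bolt(.95,26);p=p+[2,0,0]
for a,b in((45,23),(-45,23),(-45,-23),(45,-23)): print(a,b,[f(proj(c,O+R@((p+np.array([0,a,0])+b*up+k*n)/1000))).round() for k in(-5,5)])
E
python3 -c "
import cv2;a=cv2.imread('pics/s3.png')[175:255,345:445];b=cv2.imread('pics/w3.png')[220:420,270:380]
cv2.imwrite('pics/m4.png',cv2.hconcat([cv2.resize(a,(500,400),interpolation=2),cv2.resize(b,(220,400),interpolation=2)]).clip(0,100)*2)"
```

```text
cam in tool [ 0.0698 -0.0011 -0.1804]
[[-0.     1.     0.001]
 [-0.962 -0.    -0.274]
 [-0.274 -0.001  0.962]]
tcp 0 0 [205. 189.]
tcp 0 0.011 [205. 165.]
tcp 0 -0.011 [205. 213.]
tcp -0.0187 0 [205. 207.]
tcp -0.0187 0.011 [205. 180.]
tcp -0.0187 -0.011 [205. 232.]
tcp -0.04 0 [205. 231.]
tcp -0.04 0.011 [205. 202.]
tcp -0.04 -0.011 [205. 260.]
45 23 [array([187.,  68.]), array([219.,  68.])]
-45 23 [array([189., 314.]), array([216., 314.])]
-45 -23 [array([192., 253.]), array([213., 253.])]
45 -23 [array([191.,  57.]), array([215.,  57.])]
```

View pics/m4.png

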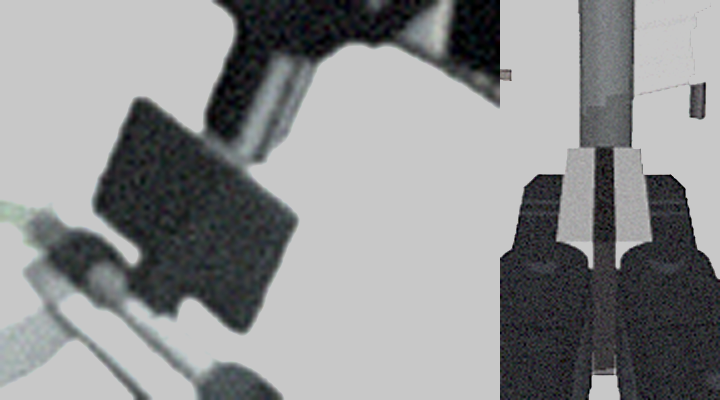

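```bash
python3 - <<'E'
from h import *
c=load("pics/w0.png");print(c["mtx"].round(1),c["k1"])
o=ctrl.get_obs()
# camera in tool from w3; tips as tool-frame points
cam=np.array([.0698,-.0011,-.1804]);C=np.array([[0,1,0],[-.962,0,-.274],[-.274,0,.962]])
def pt(X): 
    p=C@(np.array(X)-cam);s=p[:2]/p[2];s=s*(1+float(c["k1"])*(s@s));return (c["mtx"][:2,:2]@s+c["mtx"][:2,2]).round()
for k in(-.013,-.03,-.053): 
    for x in(.011,-.011): print(k,x,pt([x,-.0425,k]),pt([x,.0425,k]))
E
```

```text
[[427.7   0.  321.7]
 [  0.  427.7 240.7]
 [  0.    0.    1. ]] -0.07402956113937446
-0.013 0.011 [222. 266.] [426. 266.]
-0.013 -0.011 [226. 315.] [423. 315.]
-0.03 0.011 [212. 281.] [437. 281.]
-0.03 -0.011 [216. 334.] [433. 333.]
-0.053 0.011 [195. 307.] [455. 307.]
-0.053 -0.011 [201. 366.] [449. 366.]
```

The picture and the projections agree that the real fingertips sit about 40 mm behind the reported TCP. They closed just above the paddle's top edge: the open tips in the first wrist picture project at k ≈ −53 mm instead of −13 mm. I'll open, advance 38 mm and close again.

Call:
carry_out --plan "0 0 0 0 0 0;0 0 0 0 0 0;0 0 0 0 0 0;0 0 0 0 0 0;0 0 0 0 0 0;0 0 0 0 0 0;0 0 0 0 0 0;0 0 0 0 0 0" --claw -1

```text
time_s: 7.68
eef_pos: [0.539, -0.321, 0.2385]
eef_rot: [-0.134, 0.736, 0.653, -0.119]
wrist_force: [0.0, 0.3, -0.2]
opening: 0.994
grasp_force: 0.0
```

Call:
carry_out --plan "0 0 0.14 0 0 0;0 0 0.14 0 0 0;0 0 0.14 0 0 0;0 0 0.14 0 0 0;0 0 0.14 0 0 0;0 0 0.14 0 0 0;0 0 0.1 0 0 0;0 0 0 0 0 0"

```text
time_s: 8.35
eef_pos: [0.5251, -0.3191, 0.2021]
eef_rot: [-0.135, 0.736, 0.653, -0.119]
wrist_force: [-1.4, -1.2, 0.6]
opening: 1.0
grasp_force: 0.0
```

Call:
carry_out --plan "0 0 0 0 0 0;0 0 0 0 0 0;0 0 0 0 0 0;0 0 0 0 0 0;0 0 0 0 0 0;0 0 0 0 0 0;0 0 0 0 0 0;0 0 0 0 0 0" --claw 1

```text
time_s: 9.02
eef_pos: [0.5262, -0.3195, 0.2035]
eef_rot: [-0.133, 0.736, 0.653, -0.119]
wrist_force: [1.2, 0.4, 0.2]
opening: 0.11
grasp_force: 60.0
```

Gripped (9.4 mm, 60 N). Now I'll draw the bolt back.

Call:
carry_out --plan "-0.08 0 0 0 0 0;-0.08 0 0 0 0 0;-0.08 0 0 0 0 0;-0.08 0 0 0 0 0;-0.08 0 0 0 0 0;-0.08 0 0 0 0 0;-0.08 0 0 0 0 0;0 0 0 0 0 0"

```text
time_s: 9.68
eef_pos: [0.5232, -0.3427, 0.2035]
eef_rot: [-0.133, 0.736, 0.653, -0.119]
wrist_force: [2.7, 1.4, 1.4]
opening: 0.105
grasp_force: 60.3
```

Call:
carry_out --plan "-0.02 0 0 0 0 0;-0.02 0 0 0 0 0;-0.02 0 0 0 0 0;0 0 0 0 0 0;0 0 0 0 0 0;0 0 0 0 0 0;0 0 0 0 0 0;0 0 0 0 0 0"

```text
time_s: 10.35
eef_pos: [0.5231, -0.3436, 0.2035]
eef_rot: [-0.134, 0.736, 0.653, -0.119]
wrist_force: [3.3, 4.9, 2.0]
opening: 0.108
grasp_force: 60.4
```

Call:
carry_out --plan "-0.04 0 0 0 0 0;-0.04 0 0 0 0 0;0 0 0 0 0 0;0 0 0 0 0 0;0 0 0 0 0 0;0 0 0 0 0 0;0 0 0 0 0 0;0 0 0 0 0 0"

```text
time_s: 11.02
eef_pos: [0.523, -0.3437, 0.2034]
eef_rot: [-0.136, 0.735, 0.654, -0.118]
wrist_force: [4.3, 15.6, 3.7]
opening: 0.11
grasp_force: 60.7
```

```bash
python3 - <<'E'
from h import *
d=np.load("cr.npz");O,R=d["O"],d["R"]
A=cur();o=ctrl.get_obs();print((R.T@(A[:3,3]-O)*1000).round(1),(R.T@o["wrist_force"]).round(1),o["q"].round(2))
G=goal(.95,0);print((R.T@(G[:3,3]-G[:3,2]*-.04-O)*1000).round(1))
E
```

```text
[ -7.  -28.7 203.4] [ 2.4 16.   3.7] [-0.67  0.56  1.14 -0.19  1.76 -0.55]
[-10.7 -30.  201. ]
```

End stop felt (16 N; the position matches the bolt fully back). Next I'll compute the swing about the hinge.

```bash
cat >> h.py <<'E'
def swing(d):
    D=np.load("cr.npz");O,R=D["O"],D["R"];A=cur();H=O+R@[.075,0,.075]
    H=H+R[:,1]*((A[:3,3]-H)@R[:,1])
    c=A[:3,:3].T@(H-A[:3,3]);w=A[:3,:3].T@R[:,1]*d
    return np.r_[(c-Rn.from_rotvec(w).as_matrix()@c)/.04,w/.1].round(4),c.round(4)
def stat():
    D=np.load("cr.npz");O,R=D["O"],D["R"];A=cur();o=ctrl.get_obs();P=R.T@(A[:3,3]-O)*1000
    z=R.T@A[:3,:3];v=P-[75,0,75]
    print("cradle P",P.round(1),"F",(R.T@o["wrist_force"]).round(1),"arc ang",np.arctan2(v[2],-v[0]).round(4),"r",np.hypot(v[0],v[2]).round(1),
      "tilt",np.arctan2(-z[0,2],-z[2,2]).round(3),"T",(R.T@o["torque"]).round(2),"q",o["q"].round(2),o["time_s"])
E
python3 - <<'E'
from h import *
d=np.load("cr.npz");O,R=d["O"],d["R"]
np.savez("cr.npz",O=O+R@[.0025,0,0],R=R)
stat();print(swing(-.05));print(swing(-.01))
E
```

```text
cradle P [ -9.5 -28.7 203.4] F [ 2.4 16.   3.7] arc ang 0.9888 r 153.7 tilt 0.361 T [ 1.97 -0.4  -1.06] q [-0.67  0.56  1.14 -0.19  1.76 -0.55] 11.0167
(array([-1.000e-04, -1.089e-01,  1.582e-01, -5.000e-01, -2.000e-03,
       -1.600e-03]), array([-0.0008,  0.1244,  0.0902]))
(array([-0.    , -0.0224,  0.0312, -0.1   , -0.0004, -0.0003]), array([-0.0008,  0.1244,  0.0902]))
```

Call:
carry_out --plan "0.06 0 0 0 0 0;0 -0.065 0.095 -0.3 0 0;0 -0.109 0.158 -0.5 0 0;0 -0.109 0.158 -0.5 0 0;0 -0.109 0.158 -0.5 0 0;0 -0.065 0.095 -0.3 0 0;0 0 0 0 0 0;0 0 0 0 0 0"

```text
time_s: 11.68
eef_pos: [0.4984, -0.3404, 0.1829]
eef_rot: [-0.056, 0.746, 0.662, -0.049]
wrist_force: [5.2, 9.0, 0.8]
opening: 0.112
grasp_force: 60.5
```

```bash
python3 -c "
from h import *
stat();print(swing(-.05))"
```

```text
cradle P [-34.3 -28.5 182.9] F [4.  9.6 0.8] arc ang 0.7788 r 153.6 tilt 0.149 T [ 1.08 -0.77 -0.42] q [-0.74  0.36  1.42 -0.09  1.49 -0.61] 11.6833
(array([-0.    , -0.1092,  0.1579, -0.5   , -0.0007, -0.0005]), array([-0.0003,  0.1241,  0.0905]))
```

Call:
carry_out --plan "0 -0.087 0.126 -0.4 0 0;0 -0.109 0.158 -0.5 0 0;0 -0.109 0.158 -0.5 0 0;0 -0.109 0.158 -0.5 0 0;0 -0.109 0.158 -0.5 0 0;0 -0.109 0.158 -0.5 0 0;0 -0.087 0.126 -0.4 0 0;0 0 0 0 0 0"

```text
time_s: 12.35
eef_pos: [0.4689, -0.3367, 0.1406]
eef_rot: [0.068, 0.745, 0.66, 0.061]
wrist_force: [10.7, 9.8, 3.4]
opening: 0.109
grasp_force: 60.3
```

```bash
python3 -c "
from h import *
stat();print(swing(-.05))"
```

```text
cradle P [-64.1 -28.3 140.6] F [ 9.4 11.   3.4] arc ang 0.4407 r 153.8 tilt -0.183 T [ 1.44 -1.72  0.03] q [-0.91  0.13  1.8   0.15  1.09 -0.85] 12.35
(array([-3.000e-04, -1.083e-01,  1.588e-01, -5.000e-01,  1.000e-04,
       -9.000e-04]), array([-1.000e-04,  1.248e-01,  8.980e-02]))
```

Call:
carry_out --plan "0.03 -0.087 0.126 -0.4 0 0;0 -0.087 0.126 -0.4 0 0;0 -0.087 0.126 -0.4 0 0;0 -0.087 0.126 -0.4 0 0;0 -0.065 0.095 -0.3 0 0;0 -0.044 0.063 -0.2 0 0;0 0 0 0 0 0;0 0 0 0 0 0"

```text
time_s: 13.02
eef_pos: [0.4591, -0.3353, 0.1115]
eef_rot: [0.145, 0.734, 0.651, 0.129]
wrist_force: [6.2, 7.1, 4.0]
opening: 0.107
grasp_force: 60.5
```

```bash
python3 -c "
from h import *
stat();print(swing(-.01))"
```

```text
cradle P [-74.  -28.1 111.5] F [5.3 7.8 4. ] arc ang 0.2403 r 153.4 tilt -0.391 T [ 0.77 -0.65  0.11] q [-1.04  0.05  2.    0.4   0.89 -1.14] 13.0167
(array([-0.    , -0.0225,  0.0311, -0.1   , -0.0001, -0.0001]), array([-0.0002,  0.1239,  0.0905]))
```

Call:
carry_out --plan "0 -0.0225 0.031 -0.1 0 0;0 -0.0225 0.031 -0.1 0 0;0 -0.0225 0.031 -0.1 0 0;0 -0.0225 0.031 -0.1 0 0;0 -0.0225 0.031 -0.1 0 0;0 -0.0225 0.031 -0.1 0 0;0 0 0 0 0 0;0 0 0 0 0 0"

```text
time_s: 13.68
eef_pos: [0.4572, -0.3351, 0.1026]
eef_rot: [0.167, 0.729, 0.647, 0.148]
wrist_force: [6.4, 6.1, 3.8]
opening: 0.111
grasp_force: 60.6
```

```bash
python3 -c "
from h import *
stat()"
```

```text
cradle P [-75.8 -28.1 102.6] F [5.7 6.8 3.8] arc ang 0.1808 r 153.3 tilt -0.45 T [ 0.64 -0.6   0.05] q [-1.08  0.04  2.05  0.5   0.85 -1.25] 13.6833
```

Call:
carry_out --plan "0 -0.0225 0.031 -0.1 0 0;0 -0.0225 0.031 -0.1 0 0;0 -0.0225 0.031 -0.1 0 0;0 0 0 0 0 0;0 0 0 0 0 0;0 0 0 0 0 0;0 0 0 0 0 0;0 0 0 0 0 0"

```text
time_s: 14.35
eef_pos: [0.4571, -0.3352, 0.0995]
eef_rot: [0.178, 0.726, 0.645, 0.158]
wrist_force: [1.9, 10.9, 15.6]
opening: 0.111
grasp_force: 62.0
```

```bash
python3 -c "
from h import *
stat()"
```

```text
cradle P [-75.9 -28.2  99.5] F [ 0.6 11.1 15.6] arc ang 0.1611 r 152.9 tilt -0.482 T [ 1.25 -0.14  0.34] q [-1.1   0.04  2.07  0.55  0.83 -1.32] 14.35
```

Call:
carry_out --plan "0 -0.011 0.0155 -0.05 0 0;0 0 0 0 0 0;0 0 0 0 0 0;0 0 0 0 0 0;0 0 0 0 0 0;0 0 0 0 0 0;0 0 0 0 0 0;0 0 0 0 0 0"

```text
time_s: 15.02
eef_pos: [0.4573, -0.3353, 0.0995]
eef_rot: [0.18, 0.725, 0.645, 0.16]
wrist_force: [-0.0, 10.9, 21.9]
opening: 0.105
grasp_force: 63.1
```

```bash
python3 -c "
from h import *
stat()"
```

```text
cradle P [-75.7 -28.3  99.5] F [-1.3 10.8 21.9] arc ang 0.1611 r 152.7 tilt -0.487 T [1.64 0.07 0.47] q [-1.1   0.04  2.07  0.56  0.83 -1.33] 15.0167
```

Hard stop: 22 N at the tool, no further motion, φ ≈ 0.127, ledge ≈ 90 mm, all consistent. I'll ease off slightly and push the bolt home.

Call:
carry_out --plan "0.04 0.005 -0.01 0.03 0 0;0.05 0 0 0 0 0;0.05 0 0 0 0 0;0.05 0 0 0 0 0;0.05 0 0 0 0 0;0.05 0 0 0 0 0;0.05 0 0 0 0 0;0.05 0 0 0 0 0"

```text
time_s: 15.68
eef_pos: [0.4586, -0.3239, 0.0999]
eef_rot: [0.182, 0.726, 0.644, 0.156]
wrist_force: [3.3, -4.7, 7.2]
opening: 0.105
grasp_force: 60.5
```

```bash
python3 -c "
from h import *
stat()"
```

```text
cradle P [-75.8 -16.8  99.9] F [ 3.9 -4.2  7.2] arc ang 0.1639 r 152.8 tilt -0.485 T [-0.28  0.26 -0.51] q [-1.08  0.02  2.09  0.55  0.81 -1.3 ] 15.6833
```

Call:
carry_out --plan "0.05 -0.007 0.015 -0.04 0 0;0.05 0 0 0 0 0;0.05 0 0 0 0 0;0.05 0 0 0 0 0;0.05 0 0 0 0 0;0.05 0 0 0 0 0;0 0 0 0 0 0;0 0 0 0 0 0"

```text
time_s: 16.35
eef_pos: [0.4603, -0.3122, 0.0999]
eef_rot: [0.184, 0.726, 0.644, 0.158]
wrist_force: [0.8, -3.3, 13.9]
opening: 0.11
grasp_force: 62.0
```

```bash
python3 -c "
from h import *
stat()"
```

```text
cradle P [-75.6  -5.   99.9] F [ 1.2 -3.2 13.9] arc ang 0.1637 r 152.6 tilt -0.489 T [-0.02  0.58 -0.37] q [-1.07 -0.    2.11  0.55  0.8  -1.29] 16.35
```

Call:
carry_out --plan "0.05 0 0 0 0 0;0.05 0 0 0 0 0;0.05 0 0 0 0 0;0.05 0 0 0 0 0;0.04 0 0 0 0 0;0.03 0 0 0 0 0;0 0 0 0 0 0;0 0 0 0 0 0"

```text
time_s: 17.02
eef_pos: [0.4614, -0.3035, 0.1]
eef_rot: [0.185, 0.726, 0.644, 0.156]
wrist_force: [0.1, -9.7, 8.7]
opening: 0.111
grasp_force: 61.1
```

```bash
python3 -c "
from h import *
stat()"
```

```text
cradle P [-75.5   3.7 100. ] F [ 1.3 -9.7  8.7] arc ang 0.1648 r 152.6 tilt -0.489 T [-0.91  0.84 -0.82] q [-1.05 -0.02  2.13  0.55  0.79 -1.27] 17.0167
```

Call:
carry_out --plan "0.04 0 0 0 0 0;0.04 0 0 0 0 0;0 0 0 0 0 0;0 0 0 0 0 0;0 0 0 0 0 0;0 0 0 0 0 0;0 0 0 0 0 0;0 0 0 0 0 0"

```text
time_s: 17.68
eef_pos: [0.4616, -0.3035, 0.1004]
eef_rot: [0.187, 0.727, 0.643, 0.155]
wrist_force: [2.3, -21.0, -0.1]
opening: 0.112
grasp_force: 60.4
```

```bash
python3 -c "
from h import *
stat()"
```

```text
cradle P [-75.3   3.8 100.4] F [  4.8 -20.6  -0.1] arc ang 0.1674 r 152.5 tilt -0.49 T [-2.26  0.94 -1.55] q [-1.05 -0.02  2.13  0.54  0.79 -1.27] 17.6833
```

Bolt home (s ≈ 32 mm, end stop felt at 21 N). I'll relax the push, release and retreat along the tool.

Call:
carry_out --plan "-0.06 0 0 0 0 0;-0.06 0 0 0 0 0;0 0 0 0 0 0;0 0 0 0 0 0;0 0 0 0 0 0;0 0 0 0 0 0;0 0 0 0 0 0;0 0 0 0 0 0"

```text
time_s: 18.35
eef_pos: [0.4614, -0.3035, 0.0999]
eef_rot: [0.184, 0.726, 0.644, 0.158]
wrist_force: [1.4, -4.2, 11.1]
opening: 0.108
grasp_force: 61.7
```

Call:
carry_out --plan "0 0 0 0 0 0;0 0 0 0 0 0;0 0 0 0 0 0;0 0 0 0 0 0;0 0 0 0 0 0;0 0 0 0 0 0;0 0 0 0 0 0;0 0 0 0 0 0" --claw -1

```text
time_s: 19.02
eef_pos: [0.4605, -0.2991, 0.0966]
eef_rot: [0.18, 0.726, 0.644, 0.159]
wrist_force: [-0.3, 0.7, -0.3]
opening: 0.999
grasp_force: 0.0
```

```bash
python3 -c "
from h import *
stat()"
```

```text
cradle P [-76.9   8.   96.6] F [-0.4  0.6 -0.3] arc ang 0.1415 r 153.5 tilt -0.486 T [-0.01  0.24  0.01] q [-1.05 -0.01  2.13  0.55  0.8  -1.28] 19.0167
```

Call:
carry_out --plan "0 0 -0.1 0 0 0;0 0 -0.2 0 0 0;0 0 -0.3 0 0 0;0 0 -0.4 0 0 0;0 0 -0.5 0 0 0;0 0 -0.5 0 0 0;0 0 -0.3 0 0 0;0 0 -0.2 0 0 0"

```text
time_s: 19.68
eef_pos: [0.4139, -0.2943, 0.1875]
eef_rot: [0.182, 0.726, 0.644, 0.159]
wrist_force: [0.1, -0.2, -0.0]
opening: 0.999
grasp_force: 0.0
```

```bash
python3 - <<'E'
from h import *
stat();snap("side","pics/s5.png");snap("wrist","pics/w5.png")
a=cv2.resize(cv2.imread("pics/s5.png")[210:420,240:460],(440,420),interpolation=cv2.INTER_CUBIC)
b=cv2.resize(cv2.imread("pics/w5.png")[0:440],(360,420)) if 0 else cv2.resize(cv2.imread("pics/w5.png")[20:440,140:500],(360,420))
cv2.imwrite("pics/m5.png",np.hstack([a,b]))
E
```

```text
cradle P [-123.8    7.1  187.5] F [ 0.1 -0.2 -0. ] arc ang 0.515 r 228.4 tilt -0.487 T [-0.    0.17 -0.01] q [-1.16 -0.27  2.14  0.48  1.05 -1.23] 19.6833
```

View pics/m5.png

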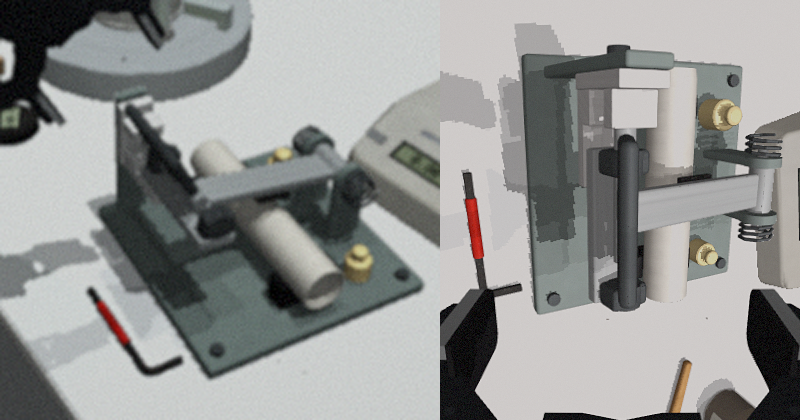

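The picture shows the bar down with the nose inside the keeper's mouth (right half, ~(625,130)). The tube is in its saddles, the weights and hex key are undisturbed, and the gripper is clear. I'll back off a little more, settle and hand in.

Call:
carry_out --plan "0 0 -0.3 0 0 0;0 0 -0.3 0 0 0;0 0 -0.3 0 0 0;0 0 -0.2 0 0 0;0 0 0 0 0 0;0 0 0 0 0 0;0 0 0 0 0 0;0 0 0 0 0 0"

```text
time_s: 20.45
eef_pos: [0.3938, -0.2906, 0.2232]
eef_rot: [0.18, 0.726, 0.644, 0.16]
wrist_force: [0.4, 0.1, 0.2]
opening: 0.998
grasp_force: 0.0
```

```bash
python3 -c "
from h import *
stat();print(ctrl.hand_in())"
```

```text
cradle P [-144.2    8.4  223.2] F [0.4 0.1 0.2] arc ang 0.5945 r 264.5 tilt -0.485 T [-0.01  0.19 -0.  ] q [-1.21 -0.35  2.13  0.47  1.17 -1.23] 20.45
the job is handed in; nothing more can be done
None
```

The tube is locked in: bolt drawn back, bar brought down to the felt ledge stop, bolt pushed fully home, and the bar stayed down after release; handed in at 20.5 s, no verdict returned (the fingertips sit about 40 mm behind the reported TCP, so the first close missed just above the paddle).

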